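# Put the specimen rotator's drive lever in its centre off notch

## Robot

A 7-joint arm with a two-finger parallel gripper is mounted at the origin on the work surface. World frame = base frame: x ahead of the robot, y to its left, z up, the work surface at z = 0. Lengths are in m, angles in degrees, forces in N, time in s.
With the tool pointing down it reaches from about 0.425 to 0.875 m from the base axis. Payload 4.7 kg.
Tool frame: the origin (TCP) lies midway between the tips of the shut fingers; the grasp point (between the pads) lies 19 mm behind it; z points along the fingers, y is the line along which they close (so a half turn about z gives the same grasp; the last joint's range is limited). The gripper opens to 87 mm and grips with 3 to 60 N. Pads are 19 mm wide; open, the fingers measure 117 mm over their backs; the gripper's body (75 mm by 190 mm) begins 51 mm behind the grasp point.
Start: joints at [-72.76, 18.392, -4.016, 83.108, 1.295, 78.541, -3.26], TCP at [0.184, 0.623, 0.223] pointing down, gripper open.
Joint ranges: [-163.93, 163.93], [-17.29, 119.83], [-79.2, 71.16], [3.27, 140.29], [-89.18, 269.18], [5.43, 117.66], [-154.24, 154.24]. Speed limits (degrees/s): [147.25, 147.25, 180, 180, 180, 180, 180].

## Interface

Orientations are given as [roll, pitch, yaw] about the fixed x, y, z axes, in that order (R = Rz(yaw) Ry(pitch) Rx(roll)).
In Python, from cell import env, viewer, boxes_of, masks_of gives the robot as it stands. The module is installed in compiled form; this text tells all that it offers.
- The arm moves only by the tool apply_moves, never from a script. Its argument "moves" is a list of rows, each a list of 7 numbers: the shift along the tool's x, y, z scaled (see below), then the turn, a rotation vector about the tool's x, y, z scaled (see below), then the opening, from 0 (shut) to 1 (fully open). A call has 1 to 20 rows; each row is the pose to reach, as a shift and turn from the pose commanded when the call began, along the tool's axes at that moment; what a row does not reach only later rows make up. The controller multiplies each number of a shift by 0.2 m and each number of a turn by 1.5 rad. A row lasts 1/10 s, in which the tool goes at most 50 mm and 8.59 degrees, less where a joint would pass 70% of its speed; a pose out of reach is approached as far as the arm can. A call with a number of a shift or a turn outside -1 to 1 is refused whole. A call with a gripper value outside its range is refused whole. The fingers move at their own pace and stop on an object; "grip_force" is the grip in N (left out, the last holds). Time passes only in rows, so rows that repeat a pose let the fingers close. It gives the time, the measured TCP pose, the force, the opening and the grip force at its end, in the units of the state.
- env.get_obs(): the state, without advancing time (a new reading comes with each control period).
- viewer.read_camera(name): name is "scene" or "top"; returns the picture (420x560x3 uint8, red, green, blue); there is no depth.
- viewer.get_calibration(name): a dict with "fov_y" (degrees; the focal length in pixels is half the picture's height over the tangent of half this angle, whatever the lens; pixels are square), "cx", "cy" (the principal point, pixels), "position" and "orientation" of the camera in the world. Camera axes: x right, y up, looking along -z (the intrinsics and any distortion apply to the point x, -y, -z); pixel columns grow to the right and rows downward; lengths in m; the calibration is good to about 2 mm. A picture is of the moment at which its call begins. get_calibration takes no time and is no camera call.
- env.sign_off(): hands the job in; it is judged then, once.
Trained networks look in the newest picture that a camera, given by its name, has taken for a name from the list of things; names that differ only in an ending like _2 or _b are one class to them, and where a whole thing is asked for, a point or a joint stands for the part that bears it (a point fixed in the world has none). Each returns a list of dicts, best first, with "conf" (0 to 1); they miss things now and then, are a little off and sometimes report something else, mostly with a low value. They report only what shows in the picture. A call takes as long as a camera call. They do not tell look-alikes from the thing itself.
- boxes_of(camera, target): "location" ([column, row] in pixels, amid what is visible of it).
- masks_of(camera, target): "pixels" (420x560 bool, what is visible of it) and "location" ([column, row] in pixels, amid what is visible of it).
The state is a dict: "time_s": time; "qpos": joint angles; "joint_velocities": joint speeds; "effort": joint torques, N m; "tool_pos": TCP position; "tool_rot": TCP orientation; "force": force on the tool from outside, world axes, zero at the start; "wrist_torque": the same for the moment, N m; "grip_width": finger opening in m; "grasp_force": force on a finger pad.
Only numpy, scipy, OpenCV 4.12 (cv2) and the standard library are available. Lean on these libraries where they do the work, as an engineer would, in place of code of your own. Each camera call takes 0.05 s, during which the arm holds its last target. There are 200 camera calls.

## Task

The specimen rotator's control box on the bench has a forward-off-reverse lever that was left in forward. Pull the lever up along its own length to free it, bring it back towards the middle, feel for the narrow off notch and let it drop fully in, then let go. Never swing it over into reverse, and leave the other things on the bench where they are.

Things in the scene. Friction and masses are not known exactly. Their poses are not given: they have to be found in the camera images.
- control_box: Ivory box fixed to the bench, 160 (x) x 100 (y) x 70 mm high, a black slot along its x on top. Origin: centre of its underside. A 10 mm steel lever rises from the slot; its hinge line is parallel to the box's y, 22 mm above the origin. +x is forward, -x reverse. Inside, square-edged teeth flank the narrow off notch: they block a lowered lever and pass it when it is pulled up 7 mm or more.
- knob (a point): Centre of the lever's white plastic knob, a cylinder 26 mm in diameter and 20 mm long along the box's y (flat ends face +-y; held by them it can pivot between the fingers). It is 105 mm from the hinge line with the lever down: 127 mm above the bench when square. A 16 mm wide steel collar lies 12 to 16 mm below it. z axis: outwards along the lever; y axis: the box's y.
- toggle (a joint): Lever angle from square to the box (rad), + leaning to the box's +x (forward), stops at +-0.55, starts at 0.48 to 0.53. Friction of about 1 N at the knob. The off notch gives only +-0.02 play, and its centre is out of adjustment: anywhere from -0.12 to 0.12, invisible, to be felt for. A lever let down elsewhere within about 0.3 of the notch rests on a tooth.
- pull (a joint): How far the lever is pulled up along its own length (m): 0 fully down, at most 0.010. A spring pulls it down with 6 N at 0, rising to 9 N at 0.010. Let down beside the notch it stops on a tooth at about 0.004 to 0.007; in the notch it drops to 0.
- slide_box: Closed plastic slide box, 102 x 87 x 35 mm high, lying on the bench (bystander). Origin: centre of its underside.
- jar: Specimen jar, 60 mm in diameter, 75 mm high, standing (bystander). Origin: centre of its underside.
- wash_bottle: White wash bottle, 64 mm in diameter, 180 mm high with a thin spout towards its +x, standing (bystander). Origin: centre of its underside.
- oil_bottle: Small dropper bottle, 32 mm in diameter, 60 mm high, standing (bystander). Origin: centre of its underside.
Not all that is in view belongs to the job. What is shaped like the control_box but pink or purple is not meant.

How it is judged:
By the outcome, as a careful person would: the job done as asked, in the order asked, and still so for the second after the job is handed in, with the robot touching nothing.
It also fails if it takes over 42 s, if anything falls off the work surface, if the arm or the gripper's body presses on something with over 40 N, if the wrist force passes 120 N, or if a joint passes its speed limit or range.

## Working session

There is one attempt and no reset: what is moved stays moved. The work goes in short steps, Python scripts to look and compute and a tool call to move; the robot and the scene stay as the last step left them, time stands still between calls to the robot, and variables do not carry over. Pictures are saved under pics/ and viewed, at most 10 in all, crops included, and the job is handed in when it is done.

Besides the shell and the picture viewer there is one more tool, called as name(argument=value, ...) on one line, values as JSON. apply_moves: Moves the arm, as the interface text tells. Shifts and turns lie within -1 to 1; 1 stands for 0.2 m of shift or 1.5 rad of turn. Its arguments: {"type":"object","properties":{"moves":{"type":"array","items":{"type":"array","items":{"type":"number","minimum":-1,"maximum":1}}},"grip_force":{"type":"number"}},"required":["moves"]}

```bash
mkdir -p pics; python3 - <<'E'
from cell import env, viewer, boxes_of, masks_of
import cv2
o=env.get_obs();print({k:o[k] for k in("time_s","tool_pos","tool_rot","force","grip_width")})
for c in("scene","top"):
    im=viewer.read_camera(c);cv2.imwrite(f"pics/{c}0.png",im[:,:,::-1]);print(c,viewer.get_calibration(c))
    for t in("control_box","knob","slide_box","jar","wash_bottle","oil_bottle"):
        print(t,[(d["conf"],d["location"]) for d in boxes_of(c,t)][:3])
E
```

```text
{'time_s': 0.0, 'tool_pos': array([0.18377045, 0.6229058 , 0.22147531]), 'tool_rot': array([-1.79891590e+02,  6.85046394e-03,  1.63569543e+02]), 'force': array([-0.48567614,  0.50388522, -0.28632469]), 'grip_width': 0.08687289877614297}
scene {'fov_y': 52.49971895513994, 'cx': 280.39804199662433, 'cy': 208.9394293699665, 'position': array([ 0.89068007, -0.46394968,  0.85146397]), 'orientation': array([39.80934927,  0.60703449, 35.3633579 ])}
control_box [(0.9, [147.4, 261.7]), (0.75, [299.0, 343.2]), (0.7, [229.1, 284.9])]
knob [(0.72, [136.0, 236.0]), (0.59, [300.7, 322.8]), (0.56, [243.5, 253.8])]
slide_box [(0.84, [321.2, 211.1])]
jar [(0.72, [352.7, 278.8])]
wash_bottle [(0.55, [395.5, 160.5])]
oil_bottle [(0.51, [225.2, 386.3])]
top {'fov_y': 57.58461052222804, 'cx': 285.8781712806151, 'cy': 214.00311670968307, 'position': array([0.33850303, 0.00433945, 1.06393864]), 'orientation': array([ 1.15071972e+01,  4.70091464e-02, -9.32948257e+01])}
control_box [(0.98, [368.2, 289.5]), (0.92, [342.2, 218.2]), (0.9, [341.9, 148.7])]
knob [(0.53, [325.3, 207.9]), (0.48, [376.2, 288.2])]
slide_box [(0.92, [231.8, 211.2])]
jar [(0.8, [273.1, 147.6]), (0.71, [327.2, 207.2])]
wash_bottle [(0.91, [143.3, 180.1]), (0.46, [395.1, 178.6])]
oil_bottle [(0.64, [392.7, 178.1])]
```

View pics/scene0.png

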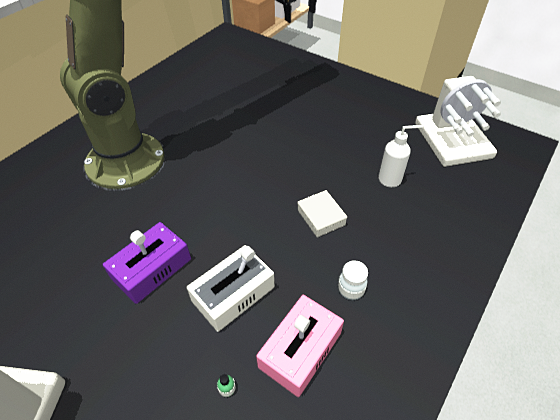

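View pics/top0.png

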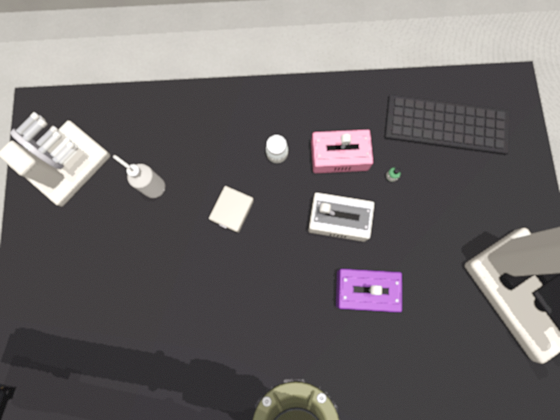

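The scene view shows three look-alikes: purple (147,262), ivory (230,287) and pink (300,343). Only the ivory one, at (342,217) in the top view, fits "ivory box". Its lever leans to the upper right in the scene view, with the knob at about (247,254), or (326,208) in the top view. Next I'll check the calibration and measure.

```bash
cat > h.py <<'E'
import numpy as np, cv2
from scipy.spatial.transform import Rotation as R
from scipy.optimize import least_squares
from cell import env, viewer, boxes_of, masks_of
C={c:viewer.get_calibration(c) for c in("scene","top")}
def Rm(e): return R.from_euler("xyz",e,degrees=True)
def proj(c,P):
    k=C[c];p=Rm(k["orientation"]).inv().apply(np.atleast_2d(P)-k["position"])
    f=210/np.tan(np.radians(k["fov_y"]/2))
    return np.c_[k["cx"]-f*p[:,0]/p[:,2],k["cy"]+f*p[:,1]/p[:,2]]
def ray(c,uv):
    k=C[c];f=210/np.tan(np.radians(k["fov_y"]/2))
    d=Rm(k["orientation"]).apply([(uv[0]-k["cx"])/f,-(uv[1]-k["cy"])/f,-1]);return k["position"],d
def atz(c,uv,z):
    p,d=ray(c,uv);return p+d*(z-p[2])/d[2]
def tri(uvs,uvt):
    return least_squares(lambda P:np.r_[proj("scene",P)[0]-uvs,proj("top",P)[0]-uvt],[.5,0,.1])
E
python3 - <<'E'
from h import *
for c in C: print(c,proj(c,[[0,0,0],[.184,.623,.22]]).round())
for n,a,b in(("knob",(247,254),(326,208)),("jar",(354,264),(276,142)),("wash",(401,135),(137,170))):
    r=tri(a,b);print(n,r.x.round(3),r.fun.round(1))
for c,ts in(("scene",(229,285)),("top",(342,218))):
    for d in masks_of(c,"control_box"):
        if np.hypot(*(np.array(d["location"])-ts))<25:
            m=d["pixels"].astype(np.uint8);h=cv2.convexHull(np.argwhere(m)[:,::-1].astype(np.int32))
            print(c,d["conf"],m.sum(),cv2.approxPolyDP(h,4,True)[:,0].tolist())
a=viewer.read_camera("scene")[230:340,175:290];b=viewer.read_camera("top")[180:250,300:385]
f=lambda i:cv2.resize(i,(390,580 if 0 else int(390*i.shape[0]/i.shape[1])),interpolation=cv2.INTER_CUBIC)
a,b=f(a),f(b);h=max(len(a),len(b));p=lambda i:np.pad(i,((0,h-len(i)),(0,0),(0,0)))
cv2.imwrite("pics/crop1.png",np.hstack([p(a),p(b)])[:,:,::-1])
print(env.get_obs()["time_s"])
E
```

```text
scene [[125. 161.]
 [300.  17.]]
top [[296. 427.]
 [ -8. 386.]]
knob [ 0.542 -0.107  0.115] [-0.5  0.1 -0.5 -0.4]
jar [0.732 0.009 0.099] [ 0.1 -0.   0.1  0.1]
wash [0.657 0.357 0.163] [-1.4  0.6 -1.  -1.2]
scene 0.82 4133 [[273, 272], [273, 287], [219, 329], [188, 291], [189, 284], [244, 246]]
top 0.84 2390 [[372, 204], [369, 236], [363, 241], [309, 231], [317, 194]]
0.9
```

View pics/crop1.png

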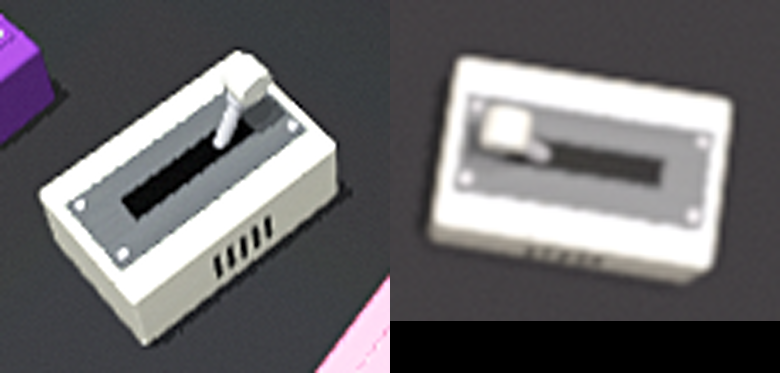

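The crops confirm the ivory box with its grey plate. The lever leans to the left in the top view, towards world +y, so box +x is about world +y. I'll fit the box pose next.

```bash
cat > fit.py <<'E'
from h import *
sc=np.array([[40,195],[135,303],[335,145],[238,52]])/3.391+[175,230]
tp=np.array([[67,57],[343,98],[325,268],[45,236]])/4.588+[300,180]
for uv in sc: print("s",atz("scene",uv,.07).round(3))
for uv in tp: print("t",atz("top",uv,.07).round(3))
# box-frame corners; scene order: left,near,right,back ; top: TL,TR,BR,BL  (box +x ~ world +y)
def w(p,b): return Rm([0,0,np.degrees(p[2])]).apply(b)+[p[0],p[1],0]
A=np.array([[-.08,.05,.07],[-.08,-.05,.07],[.08,-.05,.07],[.08,.05,.07]])
T=np.array([[.08,-.05,.07],[-.08,-.05,.07],[-.08,.05,.07],[.08,.05,.07]])
r=least_squares(lambda p:np.r_[(proj("scene",w(p,A))-sc).ravel(),(proj("top",w(p,T))-tp).ravel()],[.5,-.15,1.5])
print(r.x[:2],np.degrees(r.x[2]));print(r.fun.reshape(-1,2).round(1))
K=lambda p,q:w(p,[[.105*np.sin(q),0,.022+.105*np.cos(q)]])
ks,kt=np.array([250,77])/3.391+[175,230],np.array([117,130])/4.588+[300,180]
k=tri(ks,kt);print("knob",k.x,k.fun)
for q in(.48,.505,.53): print(q,K(r.x,q).round(4),(proj("scene",K(r.x,q))-ks).round(1),(proj("top",K(r.x,q))-kt).round(1))
E
python3 fit.py
```

```text
s [ 0.47  -0.222  0.07 ]
s [ 0.565 -0.242  0.07 ]
s [ 0.598 -0.09   0.07 ]
s [ 0.504 -0.069  0.07 ]
t [ 0.595 -0.087  0.07 ]
t [ 0.561 -0.246  0.07 ]
t [ 0.463 -0.225  0.07 ]
t [ 0.49  -0.067  0.07 ]
[ 0.53108526 -0.1552916 ] 78.34269101746423
[[-2.1 -0.5]
 [-0.9  0.4]
 [ 0.2 -1.1]
 [-1.3 -1.7]
 [ 0.  -0.4]
 [-0.8 -0.9]
 [-0.7 -1.2]
 [-0.1 -3. ]]
knob [ 0.54255153 -0.10445015  0.11626028] [-1.17570265  0.26635091 -1.16954346 -0.90967351]
0.48 [[ 0.5409 -0.1078  0.1151]] [[-2.8  1.3]] [[ 0.2 -0.2]]
0.505 [[ 0.5413 -0.1055  0.1139]] [[-1.9  1. ]] [[-0.8 -0.3]]
0.53 [[ 0.5418 -0.1033  0.1126]] [[-1.   0.7]] [[-1.7 -0.3]]
```

apply_moves(moves=[[-0.915,-0.996,0,0,0,0,1],[-0.915,-0.996,0,0,0,0,1],[-0.915,-0.996,0,0,0,0,1],[-0.915,-0.996,0,0,0,0,1],[-0.915,-0.996,0,0,0,0,1],[-0.915,-0.996,0,0,0,0,1]])

```text
time_s: 1.5
tool_pos: [0.306, 0.376, 0.223]
tool_rot: [-180.0, 0.1, 163.2]
force: [0.9, 0.2, 1.0]
grip_width: 0.087
grasp_force: 0.0
```

apply_moves(moves=[[-0.915,-0.996,0,0,0,0,1],[-0.915,-0.996,0,0,0,0,1],[-0.915,-0.996,0,0,0,0,1],[-0.915,-0.996,0,0,0,0,1],[-0.915,-0.996,0,0,0,0,1],[-0.915,-0.996,0,0,0,0,1]])

```text
time_s: 2.1
tool_pos: [0.4241, 0.1328, 0.2231]
tool_rot: [180.0, 0.1, 163.2]
force: [-0.1, 0.4, -0.5]
grip_width: 0.0867
grasp_force: 0.0
```

apply_moves(moves=[[-0.915,-0.996,0.1,0,0,0.9925,1],[-0.915,-0.996,0.1,0,0,0.9925,1],[-0.915,-0.996,0.1,0,0,0.9925,1],[-0.915,-0.996,0.1,0,0,0.9925,1],[-0.915,-0.996,0.1,0,0,0.9925,1],[-0.915,-0.996,0.1,0,0,0.9925,1],[-0.915,-0.996,0.1,0,0,0.9925,1],[-0.915,-0.996,0.1,0,0,0.9925,1],[-0.915,-0.996,0.1,0,0,0.9925,1],[-0.915,-0.996,0.1,0,0,0.9925,1],[-0.915,-0.996,0.1,0,0,0.9925,1],[-0.915,-0.996,0.1,0,0,0.9925,1],[-0.915,-0.996,0.1,0,0,0.9925,1]])

```text
time_s: 3.4
tool_pos: [0.5415, -0.105, 0.2026]
tool_rot: [180.0, -0.0, 78.4]
force: [-0.5, 0.6, -0.1]
grip_width: 0.0871
grasp_force: 0.0
```

apply_moves(moves=[[0,0,0.25,0,0,0,1],[0,0,0.45,0,0,0,0.8],[0,0,0.54,0,0,0,0.6],[0,0,0.54,0,0,0,0.5],[0,0,0.54,0,0,0,0.4]], grip_force=3)

```text
time_s: 3.9
tool_pos: [0.5418, -0.1052, 0.0952]
tool_rot: [180.0, 0.0, 78.3]
force: [-0.3, 0.3, 0.1]
grip_width: 0.0627
grasp_force: 0.0
```

```bash
python3 - <<'E'
from h import *
o=env.get_obs();print(o["tool_pos"],o["force"],o["grip_width"])
a=viewer.read_camera("scene")[190:320,175:320]
cv2.imwrite("pics/c2.png",cv2.resize(a,None,fx=4,fy=4,interpolation=2)[:,:,::-1])
E
```

```text
[ 0.54183466 -0.10523766  0.09515461] [-0.31948863  0.29721866  0.05281312] 0.06269773612413165
```

View pics/c2.png

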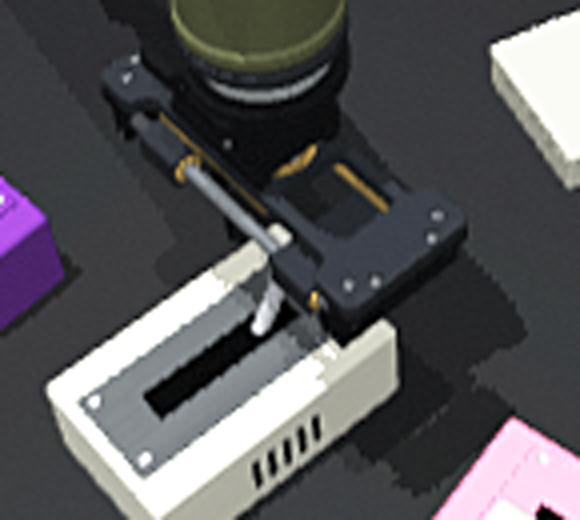

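The open fingers straddle the lever, with the knob at crop (278,240) hidden between the links. I'll close gently.

apply_moves(moves=[[0,0,0,0,0,0,0.1],[0,0,0,0,0,0,0.1],[0,0,0,0,0,0,0.1],[0,0,0,0,0,0,0.1],[0,0,0,0,0,0,0.1],[0,0,0,0,0,0,0.1]], grip_force=3)

```text
time_s: 4.55
tool_pos: [0.5423, -0.1051, 0.0949]
tool_rot: [179.9, -0.0, 78.3]
force: [3.4, -0.1, -0.1]
grip_width: 0.0199
grasp_force: 3.0
```

apply_moves(moves=[[0,0.005,0,0,0,0,0.1],[0,0.005,0,0,0,0,0.1]], grip_force=3)

```text
time_s: 4.75
tool_pos: [0.5427, -0.1051, 0.0948]
tool_rot: [180.0, -0.0, 78.3]
force: [0.6, 0.2, 1.4]
grip_width: 0.0203
grasp_force: 3.0
```

apply_moves(moves=[[0,0,0,0,0,0,0],[0,0,0,0,0,0,0],[0,0,0,0,0,0,0]], grip_force=40)

```text
time_s: 5.05
tool_pos: [0.5426, -0.1051, 0.0948]
tool_rot: [180.0, -0.0, 78.3]
force: [0.9, 0.8, 3.3]
grip_width: 0.0195
grasp_force: 40.0
```

apply_moves(moves=[[0.005,0,-0.01,0,0,0,0],[0.01,0,-0.02,0,0,0,0],[0.016,0,-0.029,0,0,0,0],[0.0205,0,-0.037,0,0,0,0],[0.0205,0,-0.037,0,0,0,0],[0.0205,0,-0.037,0,0,0,0]], grip_force=40)

```text
time_s: 5.65
tool_pos: [0.5429, -0.1018, 0.1017]
tool_rot: [-180.0, 0.1, 78.2]
force: [2.9, -4.9, -8.3]
grip_width: 0.0198
grasp_force: 40.0
```

apply_moves(moves=[[0.0025,0,-0.0045,0,0,0,0],[0.0025,0,-0.0045,0,0,0,0],[-0.019,0,-0.0157,0,0,0,0],[-0.0405,0,-0.026,0,0,0,0],[-0.064,0,-0.0355,0,0,0,0],[-0.0885,0,-0.0445,0,0,0,0],[-0.0885,0,-0.0445,0,0,0,0]], grip_force=40)

```text
time_s: 6.35
tool_pos: [0.5391, -0.119, 0.111]
tool_rot: [-180.0, -0.0, 78.2]
force: [1.9, 0.1, -8.7]
grip_width: 0.0196
grasp_force: 40.0
```

apply_moves(moves=[[-0.055,0,-0.0145,0,0,0,0],[-0.11,0,-0.0255,0,0,0,0],[-0.11,0,-0.0255,0,0,0,0]])

```text
time_s: 6.65
tool_pos: [0.5344, -0.142, 0.1163]
tool_rot: [-180.0, 0.0, 78.1]
force: [1.2, 0.1, -8.9]
grip_width: 0.0196
grasp_force: 40.0
```

apply_moves(moves=[[0,0,0.01,0,0,0,0],[0,0,0.02,0,0,0,0],[0,0,0.03,0,0,0,0],[0,0,0.03,0,0,0,0]])

```text
time_s: 7.05
tool_pos: [0.5353, -0.1411, 0.1131]
tool_rot: [-180.0, -0.0, 78.2]
force: [-7.3, -0.5, 15.0]
grip_width: 0.0198
grasp_force: 40.0
```

apply_moves(moves=[[0,0,-0.03,0,0,0,0],[-0.015,0,-0.031,0,0,0,0],[-0.015,0,-0.031,0,0,0,0],[-0.015,0,-0.016,0,0,0,0],[-0.015,0,-0.005,0,0,0,0],[-0.015,0,-0.005,0,0,0,0]])

```text
time_s: 7.65
tool_pos: [0.5351, -0.1424, 0.1134]
tool_rot: [-180.0, -0.1, 78.3]
force: [-6.6, 4.3, 13.5]
grip_width: 0.0199
grasp_force: 40.0
```

apply_moves(moves=[[0,0,-0.028,0,0,0,0],[0,0,-0.028,0,0,0,0],[-0.015,0,-0.028,0,0,0,0],[-0.015,0,-0.028,0,0,0,0]])

```text
time_s: 8.05
tool_pos: [0.5338, -0.1456, 0.1158]
tool_rot: [-180.0, -0.0, 78.3]
force: [1.0, 3.1, -9.7]
grip_width: 0.0195
grasp_force: 40.0
```

apply_moves(moves=[[0,0,0.012,0,0,0,0],[0,0,0.023,0,0,0,0],[0,0,0.023,0,0,0,0]])

```text
time_s: 8.35
tool_pos: [0.5343, -0.1458, 0.114]
tool_rot: [-180.0, -0.1, 78.3]
force: [-5.9, 4.7, 8.0]
grip_width: 0.0192
grasp_force: 40.0
```

apply_moves(moves=[[0,0,-0.026,0,0,0,0],[0,0,-0.026,0,0,0,0],[-0.015,0,-0.026,0,0,0,0],[-0.015,0,-0.026,0,0,0,0],[-0.015,0,-0.014,0,0,0,0],[-0.015,0,-0.002,0,0,0,0],[-0.015,0,-0.002,0,0,0,0]])

```text
time_s: 9.05
tool_pos: [0.5336, -0.1494, 0.1144]
tool_rot: [180.0, -0.0, 78.3]
force: [-5.2, 3.8, 7.0]
grip_width: 0.0196
grasp_force: 40.0
```

apply_moves(moves=[[0,0,-0.024,0,0,0,0],[0,0,-0.024,0,0,0,0],[-0.015,0,-0.024,0,0,0,0],[-0.015,0,-0.024,0,0,0,0],[-0.015,0,-0.012,0,0,0,0],[-0.015,0,0.001,0,0,0,0],[-0.015,0,0.001,0,0,0,0]])

```text
time_s: 9.75
tool_pos: [0.5331, -0.1521, 0.1143]
tool_rot: [180.0, -0.1, 78.3]
force: [-5.9, 5.5, 8.4]
grip_width: 0.0197
grasp_force: 40.0
```

apply_moves(moves=[[0,0,-0.025,0,0,0,0],[0,0,-0.025,0,0,0,0],[-0.015,0,-0.025,0,0,0,0],[-0.015,0,-0.025,0,0,0,0],[-0.015,0,-0.012,0,0,0,0],[-0.015,0,0.001,0,0,0,0],[-0.015,0,0.001,0,0,0,0]])

```text
time_s: 10.45
tool_pos: [0.5325, -0.1551, 0.1142]
tool_rot: [180.0, -0.1, 78.3]
force: [-6.5, 5.2, 9.9]
grip_width: 0.0196
grasp_force: 40.0
```

apply_moves(moves=[[0,0,-0.026,0,0,0,0],[0,0,-0.026,0,0,0,0],[-0.015,0,-0.026,0,0,0,0],[-0.015,0,-0.026,0,0,0,0],[-0.015,0,-0.012,0,0,0,0],[-0.015,0,0.001,0,0,0,0],[-0.015,0,0.001,0,0,0,0]])

```text
time_s: 11.15
tool_pos: [0.5319, -0.1582, 0.114]
tool_rot: [180.0, -0.0, 78.3]
force: [-6.0, 6.0, 8.1]
grip_width: 0.0196
grasp_force: 40.0
```

apply_moves(moves=[[0,0,-0.026,0,0,0,0],[0,0,-0.026,0,0,0,0],[-0.015,0,-0.026,0,0,0,0],[-0.015,0,-0.026,0,0,0,0],[-0.015,0,-0.012,0,0,0,0],[-0.015,0,0.001,0,0,0,0],[-0.015,0,0.001,0,0,0,0]])

```text
time_s: 11.85
tool_pos: [0.5313, -0.1612, 0.1135]
tool_rot: [180.0, -0.0, 78.3]
force: [-5.4, 5.2, 8.0]
grip_width: 0.0195
grasp_force: 40.0
```

apply_moves(moves=[[0,0,-0.026,0,0,0,0],[0,0,-0.026,0,0,0,0],[-0.015,0,-0.026,0,0,0,0],[-0.015,0,-0.026,0,0,0,0],[-0.015,0,-0.012,0,0,0,0],[-0.015,0,0.001,0,0,0,0],[-0.015,0,0.001,0,0,0,0]])

```text
time_s: 12.55
tool_pos: [0.5302, -0.1638, 0.111]
tool_rot: [-180.0, 0.0, 78.3]
force: [-2.3, 3.8, -6.9]
grip_width: 0.0196
grasp_force: 40.0
```

It's in the notch: the spring is pulling freely again and z has dropped. I'll lower it the rest of the way.

apply_moves(moves=[[0,0,0.006,0,0,0,0],[0,0,0.012,0,0,0,0],[0,0,0.016,0,0,0,0],[0,0,0.016,0,0,0,0]])

```text
time_s: 12.95
tool_pos: [0.5305, -0.1642, 0.1096]
tool_rot: [180.0, -0.0, 78.3]
force: [-3.8, 4.3, 4.6]
grip_width: 0.0198
grasp_force: 40.0
```

apply_moves(moves=[[0.003,-0.003,0,0,0,0,0],[0.003,-0.003,0,0,0,0,0]], grip_force=3)

```text
time_s: 13.15
tool_pos: [0.5304, -0.1647, 0.1094]
tool_rot: [179.9, 0.1, 78.3]
force: [-4.0, 0.5, 5.3]
grip_width: 0.02
grasp_force: 3.0
```

apply_moves(moves=[[0,0,0,0,0,0,0.35],[0,0,0,0,0,0,0.35],[0,0,0,0,0,0,0.35]])

```text
time_s: 13.45
tool_pos: [0.5307, -0.1633, 0.1084]
tool_rot: [179.9, 0.0, 78.3]
force: [0.1, 0.5, 0.4]
grip_width: 0.0297
grasp_force: 0.0
```

```bash
python3 - <<'E'
from h import *
o=env.get_obs();print(o["tool_pos"],o["force"],o["grip_width"])
a=viewer.read_camera("scene")[190:320,175:320]
cv2.imwrite("pics/c3.png",cv2.resize(a,None,fx=4,fy=4,interpolation=2)[:,:,::-1])
E
```

```text
[ 0.53065499 -0.16325032  0.10836063] [0.06936834 0.50809504 0.3835356 ] 0.029656308248803446
```

View pics/c3.png

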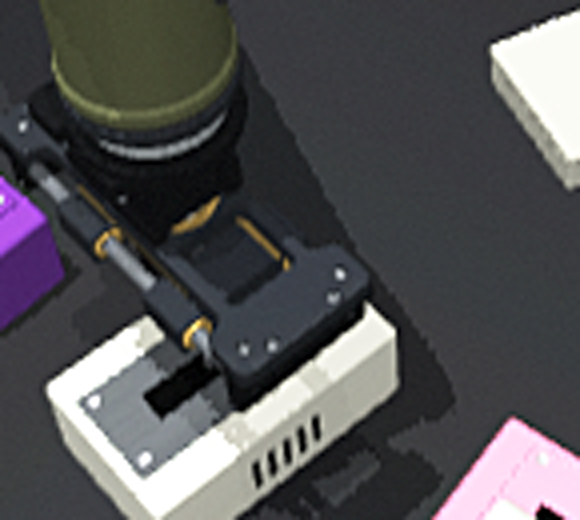

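apply_moves(moves=[[0,0,0,0,0,0,0.6],[0,0,0,0,0,0,0.6],[0,0,-0.15,0,0,0,0.6],[0,0,-0.3,0,0,0,0],[0,0,-0.3,0,0,0,0],[0,0,-0.3,0,0,0,0],[0,0,-0.3,0,0,0,0],[0,0,-0.3,0,0,0,0],[0,0,-0.3,0,0,0,0],[0,0,-0.3,0,0,0,0]], grip_force=10)

```text
time_s: 14.5
tool_pos: [0.5295, -0.1628, 0.1676]
tool_rot: [-179.9, 0.0, 78.3]
force: [0.3, -0.2, 0.1]
grip_width: 0.0055
grasp_force: 0.0
```

```bash
python3 - <<'E'
from h import *
o=env.get_obs();print(o["tool_pos"],o["force"],o["grip_width"])
a=viewer.read_camera("scene")[190:320,175:320]
cv2.imwrite("pics/c4.png",cv2.resize(a,None,fx=4,fy=4,interpolation=2)[:,:,::-1])
E
```

```text
[ 0.52952188 -0.16280993  0.16758411] [ 0.29270409 -0.21302367  0.10056491] 0.005451125585361523
```

View pics/c4.png

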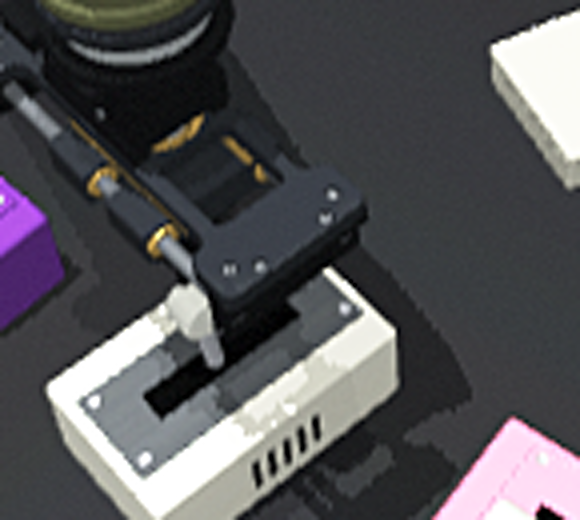

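```bash
python3 - <<'E'
import io,contextlib
with contextlib.redirect_stdout(io.StringIO()): from fit import *
for q in(.1,0,-.05,-.08,-.12,-.2,-.3):
    for p in (0,.005): print(q,p,proj("scene",w(r.x,[[(.105+p)*np.sin(q),0,.022+(.105+p)*np.cos(q)],[.048*np.tan(q),0,.07]])).round(1).tolist())
print(atz("scene",(223,267.5),.127))
print([(d["conf"],d["location"]) for d in boxes_of("scene","knob")])
E
```

```text
0.1 0 [[231.1, 261.7], [231.6, 277.9]]
0.1 0.005 [[231.0, 260.2], [231.6, 277.9]]
0 0 [[226.9, 264.6], [229.8, 279.2]]
0 0.005 [[226.7, 263.2], [229.8, 279.2]]
-0.05 0 [[224.9, 266.2], [228.9, 279.9]]
-0.05 0.005 [[224.5, 264.9], [228.9, 279.9]]
-0.08 0 [[223.7, 267.2], [228.4, 280.3]]
-0.08 0.005 [[223.2, 265.9], [228.4, 280.3]]
-0.12 0 [[222.0, 268.5], [227.7, 280.9]]
-0.12 0.005 [[221.5, 267.3], [227.7, 280.9]]
-0.2 0 [[218.8, 271.3], [226.2, 282.0]]
-0.2 0.005 [[218.1, 270.3], [226.2, 282.0]]
-0.3 0 [[214.9, 275.1], [224.3, 283.5]]
-0.3 0.005 [[214.0, 274.2], [224.3, 283.5]]
[ 0.52900714 -0.16500286  0.127     ]
[(0.73, [228.0, 267.9]), (0.71, [138.1, 235.8]), (0.48, [300.4, 322.2]), (0.36, [351.9, 275.9])]
```

The lever image matches about -0.08 rad, fully down. I'll check this by touching the top of the knob with the shut fingertips, expecting contact at z of about 0.1397.

apply_moves(moves=[[-0.008,0,0.06,0,0,0,0],[-0.008,0,0.11,0,0,0,0],[-0.008,0,0.13,0,0,0,0],[-0.008,0,0.14,0,0,0,0],[-0.008,0,0.145,0,0,0,0],[-0.008,0,0.145,0,0,0,0]])

```text
time_s: 15.2
tool_pos: [0.5293, -0.1646, 0.1398]
tool_rot: [-180.0, -0.0, 78.3]
force: [-2.4, 0.7, 6.0]
grip_width: 0.0007
grasp_force: 2.8
```

Contact came at 0.1398, so the lever is fully down. I'll retreat straight up.

apply_moves(moves=[[0,0,-0.1,0,0,0,0],[0,0,-0.3,0,0,0,0],[0,0,-0.5,0,0,0,0],[0,0,-0.6,0,0,0,0],[0,0,-0.6,0,0,0,0]])

```text
time_s: 15.7
tool_pos: [0.5314, -0.1652, 0.2625]
tool_rot: [179.6, -0.1, 78.3]
force: [-0.7, 0.4, -0.8]
grip_width: 0.0003
grasp_force: 0.0
```

```bash
python3 - <<'E'
from h import *
o=env.get_obs();print(o["tool_pos"],o["force"])
a=viewer.read_camera("scene");cv2.imwrite("pics/c5.png",a[:,:,::-1])
E
```

```text
[ 0.53139112 -0.16517602  0.26251864] [-0.74289429  0.37964493 -0.82771337]
```

View pics/c5.png

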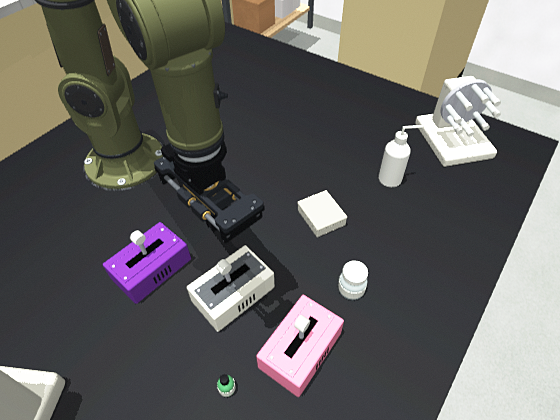

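The lever stands near the middle with its knob at (223,267). The bystanders haven't moved and the gripper is clear.

```bash
python3 -c "
from cell import env
print(env.sign_off())"
```

```text
the job is handed in; nothing more can be done
None
```

The lever is fully down in the off notch at about -0.08 rad, confirmed by touching the knob top; it never went into reverse, nothing else moved, the gripper is clear, and the job was handed in at about 16 s.

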